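Close the photometer and seat its filter cell

ROBOT

A 6-joint arm with a two-finger parallel gripper is mounted at the origin on the work surface. World frame = base frame: x ahead of the robot, y to its left, z up, the work surface at z = 0. Lengths are in mm, angles in rad, forces in N, time in s.
With the tool pointing down it reaches from about 275 to 750 mm from the base axis. Payload 10.2 kg.
Tool frame: the origin (TCP) lies midway between the tips of the shut fingers; the grasp point (between the pads) lies 19 mm behind it; z points along the fingers, y is the line along which they close (so a half turn about z gives the same grasp; the last joint's range is limited). The gripper opens to 85 mm and grips with 20 to 120 N. Pads are 22 mm wide; open, the fingers measure 114 mm over their backs; the gripper's body (76 mm by 85 mm) begins 54 mm behind the grasp point. The pads swing forward as they close: fully open they stand 13 mm farther back than shut.
Start: joints at [-1.53, 0.313, 1.498, -0, 1.331, -0.223], TCP at [136.881, -506.848, 231.294] pointing down, gripper open.
Joint ranges: [-2.94, 2.94], [-0.97, 2.17], [0.19, 2.56], [-1.23, 4.37], [0.02, 3.11], [-2.88, 2.88]. Speed limits (rad/s): [2.39, 2.39, 3.01, 3.14, 3.14, 3.14].

INTERFACE

Orientations are given as a unit quaternion [w, x, y, z].
In Python, from rig import ctrl gives the robot as it stands.
- The arm moves only by the tool send_rows, never from a script. Its argument "targets" is a list of rows, each a list of 7 numbers: the closure, from -1 (fully open) to 1 (shut), so that 0 is half open, then the shift along the tool's x, y, z in m, then the turn, a rotation vector about the tool's x, y, z in rad. In form: [[claw, dx, dy, dz, ax, ay, az], ...]. A call has exactly 10 rows; each row shifts and turns the commanded pose from where the row before left it, along the tool's axes as they then stand; what a row does not reach is not made up. A row lasts 1/8 s, in which the tool goes at most 62.5 mm and 10.7 degrees, less where a joint would pass 70% of its speed; a pose out of reach is approached as far as the arm can. A call with a gripper value outside its range is refused whole. The fingers move at their own pace and stop on an object; "squeeze" is the grip in N (left out, the last holds). Time passes only in rows, so rows that do not move let the fingers close, or fill a call up. It gives the time, the measured TCP pose, the force, the opening and the grip force at its end, in the units of the state.
- ctrl.sense(): the state, without advancing time (a new reading comes with each control period).
- ctrl.capture(name): name is "side" or "top"; returns a dict with "img" (420x560x3 uint8, red, green, blue), "camera_matrix" (3x3 intrinsics, pixels), "k1" (the pictures are not rectified: a ray, as slopes to the right and down, at radius r is drawn at 1 + k1 r^2 times it, then the intrinsics apply), "R" (3x3) and "t" (3): a world point X has camera coordinates R X + t. Camera axes: x right, y down, z forward; pixel columns grow to the right and rows downward; lengths in mm; the calibration is good to about 2 mm. A picture is of the moment at which its call begins. There is no depth.
- ctrl.finish_job(): hands the job in; it is judged then, once.
Trained networks look in a picture, given as the dict that the camera call returned (one of the last four; its "shot" number tells which), for a name from the list of things; names that differ only in an ending like _2 or _b are one class to them, and where a whole thing is asked for, a point or a joint stands for the part that bears it (a point fixed in the world has none). Each returns a list of dicts, best first, with "score" (0 to 1); they miss things now and then, are a little off and sometimes report something else, mostly with a low value. They report only what shows in the picture. A call takes as long as a camera call. They do not tell look-alikes from the thing itself.
- ctrl.boxes_of(query, picture): "extent" ([left, top, width, height] in pixels, round what is visible of it).
- ctrl.landmark_of(query, picture): "point" ([column, row] in pixels: a listed point, or the origin of a listed thing).
The state is a dict: "time_s": time; "joints": joint angles; "dq": joint speeds; "tau": joint torques, N m; "eef_pos": TCP position; "ee_rot": TCP orientation; "force": force on the tool from outside, world axes, zero at the start; "wrist_torque": the same for the moment, N m; "grip_width": opening from 0.0 (shut) to 1.0 (fully open); "grip_force": force on a finger pad.
Only numpy, scipy, OpenCV 4.12 (cv2) and the standard library are available. Lean on these libraries where they do the work, as an engineer would, in place of code of your own. Each camera call takes 0.05 s, during which the arm holds its last target. There are 200 camera calls.

TASK

Close the photometer's hinged upper shell fully, so that it meets the lower shell edge to edge. Then pick up the knurled filter cell with the blue glass, set it glass up over the round mount on top of the closed shell, and turn it under light pressure until its hidden keyways drop over the mount's pins and it can be pushed down flush. Finish while still holding the cell in the fingers and pressing it home, with a push of roughly 10 N (the fingers stay on it, nothing is let go), and leave the other loose things where they are.

Things in the scene. Friction and masses are not known exactly. Their poses are not given: they have to be found in the camera images.
- reader: benchtop photometer, fixed: beige open lower shell 150 x 150 mm, 60 mm tall, with a white upper shell hinged to it. Origin at the centre of its underside, z up. Its x axis is parallel to the hinge; the hinge lies on its +y side, the upper shell's free edge, when shut, on its -y side
- lid (a joint): angle of the white upper shell (150 x 150 mm, 30 mm thick): 0 shut, edges meeting, its outer face then 90 mm above the bench; 1.57 upright; starts at 1.1 to 1.5. Stiff friction hinge (0.4 N m): stays where left, takes 1 to 3 N at the tab. Open, its outer face looks to the reader's +y: push that face at the tab towards the reader's -y, then down
- hinge (a point): middle of the hinge line, 75 mm from reader's origin along its +y, 60 mm above the bench; axes as reader's
- tab (a point): middle of the blue tab's outer face (tab 60 mm wide along the hinge, 26 mm long, 6 mm thick, at the upper shell's free edge): 162 mm from the hinge along the shell and 30 mm out from it along the face normal. z axis = outward normal of the face, y axis = towards the hinge, x parallel to the hinge
- mount (a point): centre of the foot of the round aluminium mount, in the middle of the upper shell's outer face, 75 mm from the hinge; z axis = outward normal, up when shut. The mount is a post 38 mm across, 26 mm tall, its top 6 mm coned down to 28 mm across
- pins (a point): on the mount's axis, 17 mm above its foot, level with the tops of its four brass pins: 5 mm thick, 90 degrees apart, sticking out to 24 mm from the axis. The pins' direction differs from start to start and is not given by this point's axes; the ring of pins does not turn in use
- cell: filter cell to fit: black knurled round collar with a BLUE disc on top, 58 mm across, 36 mm tall, about 0.15 kg, standing disc up on the bench; origin at its underside's centre, z up. Home on the mount, its origin is at mount; with keyways off the pins it stands 17 mm higher
- keyways (a point): centre of the cell's open underside (same point as its origin). Bore 41 mm across, 31 mm deep; four keyways 10 mm wide, 90 degrees apart, run up its full depth. Their direction is unmarked and unknown. On the pins, turning the cell by up to 90 degrees brings them into line; within about 3 degrees of line it drops when lightly pushed
- spare: bystander: a spare filter cell like cell but with an AMBER disc on top; 58 mm across, 36 mm tall, origin at its underside's centre
- dustcap: bystander: plain round grey cap, 54 mm across, 22 mm tall, origin at its underside's centre
- dropper_black: bystander: small white dropper bottle with black top, 28 mm across, 74 mm tall, origin at its underside's centre
- dropper_red: bystander: small white dropper bottle with red top, 28 mm across, 74 mm tall, origin at its underside's centre
- bottle: bystander: amber bottle with white cap, 52 mm across, 100 mm tall, origin at its underside's centre
- cassette: bystander: flat white test cassette, 50 x 75 x 10 mm, origin at its underside's centre
Mind the look-alikes: they are no part of the job. Leave any purple look-alike of the cell alone. Leave any pink look-alike of the reader alone.

How it is judged (in metres and radians):
On the way, in this order (a step that is already met when the one before it is completed fails the run):
1. the upper shell is shut (value of joint lid below 0.04 rad), for 0.2 s.
2. the blue cell is lifted off the bench, the shell shut (value of joint lid below 0.04 rad and height (world z) of cell above 0.04 m), for 0.2 s.
3. the cell is down over the pins, flush on the shell (value of joint lid below 0.04 rad and z of cell in the frame of mount below 0.003 m and horizontal distance between cell and mount below 0.004 m and angle between the z axis of cell and the z axis of mount, either way round below 0.07 rad), for 0.2 s.
At the end, for the whole second after the job is handed in: Shell shut (joint under 0.04 rad); blue cell flush on it (underside within 3 mm of the face, within 4 mm and 0.07 rad of the mount's axis), at rest, in the fingers (over 2 N) and pressed on the photometer with over 4 N, through the last second; other loose things within 3 cm (all of step 3 and contact force between cell and reader above 4 N and contact force between cell and the fingers above 2 N and linear speed of cell below 0.02 m/s); the arm keeps its last pose, push and grip.
It fails at once if another loose thing is pushed more than 3 cm (distance of any of spare, dustcap, dropper_black, dropper_red, bottle, cassette from where it was at the start of the episode above 0.03 m).
It also fails if it takes over 72 s, if anything falls off the work surface, if the arm or the gripper's body presses on something with over 40 N, if the wrist force passes 120 N, or if a joint passes its speed limit or range.

## Working session

There is one attempt and no reset: what is moved stays moved. The work goes in short steps, Python scripts to look and compute and a tool call to move; the robot and the scene stay as the last step left them, time stands still between calls to the robot, and variables do not carry over. Pictures are saved under pics/ and viewed, at most 10 in all, crops included, and the job is handed in when it is done.

Besides the shell and the picture viewer there is one more tool, called after "Emit:" as name(argument=value, ...) on one line, values as JSON. send_rows: Moves the arm, as the interface text tells. Its arguments: {"type":"object","properties":{"targets":{"type":"array"},"squeeze":{"type":"number"}},"required":["targets"]}

```bash
mkdir -p pics && ls && cat > h.py <<'E'
import numpy as np, cv2
from rig import ctrl
from scipy.spatial.transform import Rotation as Rn
def save(n,p,crop=None,s=1):
    im=p["img"][:,:,::-1]
    if crop: a,b,c,d=crop; im=im[b:d,a:c]
    cv2.imwrite("pics/"+n+".png",cv2.resize(im,None,fx=s,fy=s))
def ray(p,px):
    K=p["camera_matrix"];k1=p["k1"]
    q=np.array([(px[0]-K[0][2])/K[0][0],(px[1]-K[1][2])/K[1][1]]);u=q.copy()
    for _ in range(30): u=q/(1+k1*(u@u))
    R=np.array(p["R"]);t=np.array(p["t"])
    return -R.T@t, R.T@np.array([u[0],u[1],1])
def atz(p,px,z):
    o,d=ray(p,px); return o+d*(z-o[2])/d[2]
def tri(p1,a,p2,b):
    A=np.zeros((3,3));y=np.zeros(3)
    for p,x in((p1,a),(p2,b)):
        o,d=ray(p,x);d/=np.linalg.norm(d);M=np.eye(3)-np.outer(d,d);A+=M;y+=M@o
    X=np.linalg.solve(A,y)
    return X
def proj(p,X):
    c=np.array(p["R"])@np.array(X)+np.array(p["t"]);u=c[:2]/c[2];u=u*(1+p["k1"]*(u@u))
    K=np.array(p["camera_matrix"]);return np.array([u[0]*K[0,0]+K[0,2],u[1]*K[1,1]+K[1,2]])
E
python3 - <<'E'
from h import *
np.set_printoptions(precision=1,suppress=True)
s=ctrl.capture("side");t=ctrl.capture("top")
im=np.vstack([s["img"],t["img"]])[:,:,::-1]
save("side0",s);save("top0",t)
for p in (s,t): print(ray(p,(280,210)))
for q in "reader hinge tab mount pins cell spare dustcap dropper_black dropper_red bottle cassette".split():
    for n,p in(("s",s),("t",t)):
        print(q,n,[(np.array(d["point"]),round(d["score"],2)) for d in ctrl.landmark_of(q,p)][:3])
st=ctrl.sense();print(st["eef_pos"],st["ee_rot"],st["time_s"],st["grip_width"],st["force"])
E
```

```text
pics
(array([ 222.5, -686.5,  674.9]), array([ 0.4,  0.7, -0.6]))
(array([ 368.4,   -9.2, 1300.5]), array([ 0.1,  0. , -1. ]))
reader s [(array([186.1, 253.3]), 0.97), (array([244. , 201.6]), 0.73), (array([167.1, 175.6]), 0.61)]
reader t [(array([282.4, 277.1]), 0.77), (array([167.4, 260.3]), 0.77), (array([237.5, 208.9]), 0.68)]
hinge s [(array([162.7, 146.8]), 0.87), (array([236.6, 173.3]), 0.76), (array([165.6, 218.1]), 0.76)]
hinge t [(array([260.8, 287.8]), 0.96), (array([136. , 260.5]), 0.86), (array([212. , 207.6]), 0.64)]
tab s [(array([165.7, 167.1]), 0.92), (array([231.8, 118.3]), 0.83), (array([202.4, 247.3]), 0.71)]
tab t [(array([201.7, 193.6]), 0.72), (array([313.4, 270.2]), 0.65), (array([190.6, 262.2]), 0.61)]
mount s [(array([180.9, 226.4]), 0.94), (array([233.3, 140.7]), 0.84), (array([164.5, 152.7]), 0.76)]
mount t [(array([283.9, 277.4]), 0.76), (array([200.2, 203. ]), 0.75), (array([158.3, 266.5]), 0.55)]
pins s [(array([178.2, 224.5]), 0.96), (array([161.2, 144.4]), 0.8), (array([230.2, 139.5]), 0.75)]
pins t [(array([197.4, 204.9]), 0.92), (array([282.7, 277.8
[... 237 characters left out ...]
.6)]
spare s [(array([327.5, 336.6]), 0.76)]
spare t [(array([395.9, 216.7]), 0.7)]
dustcap s [(array([252.8, 293.9]), 0.76)]
dustcap t [(array([341.2, 243. ]), 0.8), (array([338.3, 199.2]), 0.72)]
dropper_black s [(array([385.1, 317.9]), 0.82)]
dropper_black t [(array([398.6, 172.6]), 0.65)]
dropper_red s [(array([385.9, 269.1]), 0.54), (array([231.9, 120.7]), 0.17)]
dropper_red t [(array([359.6, 153.6]), 0.42)]
bottle s [(array([344.9, 229.8]), 0.95)]
bottle t [(array([311.6, 151.7]), 0.74)]
cassette s [(array([267.1, 394.1]), 0.85), (array([252.2, 292.2]), 0.54)]
cassette t [(array([414.4, 266.1]), 0.83)]
[ 136.9 -506.9  231.3] [-0.   1.   0.1 -0. ] 1.3 1.0001633282396758 [-0.7 -0.3  0.2]
```

View pics/side0.png

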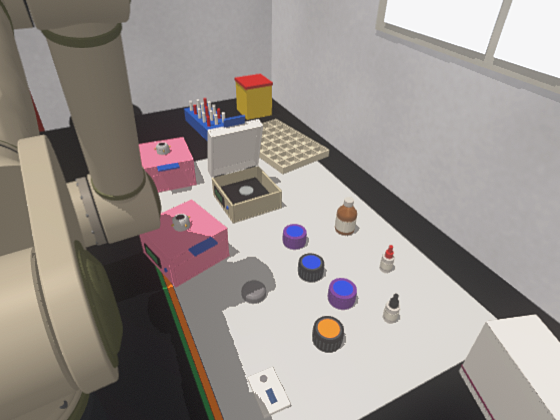

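View pics/top0.png

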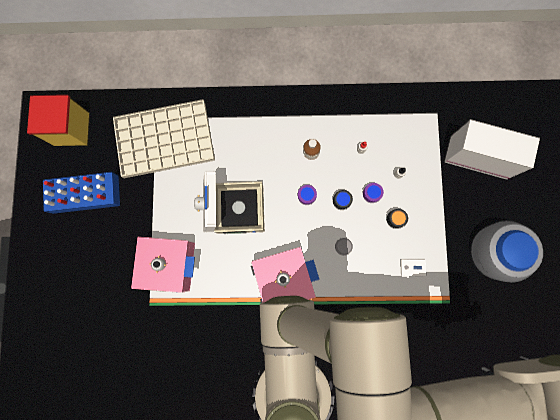

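The real reader is the beige/white one (side ≈ (240,185), top ≈ (240,205)). The pink ones at side (187,240) and (165,165) are decoys. Cell candidates in side view are purple (294,236), purple (342,292), black knurled with blue disc (311,266) and amber (328,332). I choose the black one with the blue disc, top ≈ (343,199).

```bash
python3 - <<'E'
from h import *
np.set_printoptions(precision=1,suppress=True)
s=ctrl.capture("side");t=ctrl.capture("top")
L=lambda q,p:[np.array(d["point"]) for d in ctrl.landmark_of(q,p)]
near=lambda l,x:min(l,key=lambda a:np.linalg.norm(a-x)) if l else None
for q,a,b in [("reader",(244,201),(237,209)),("hinge",(236,173),(212,207)),("tab",(232,118),(202,194)),("mount",(233,141),(200,203)),("pins",(230,139),(197,205)),("cell",(311,270),(343,199)),("spare",(328,335),(398,217)),("dustcap",(253,293),(342,245)),("dropper_red",(386,269),(360,153)),("dropper_black",(385,318),(399,172)),("bottle",(345,230),(311,151)),("cassette",(267,394),(414,266))]:
    x=near(L(q,s),a);y=near(L(q,t),b)
    if x is None or y is None: print(q,"missing",x,y);continue
    X=tri(s,x,t,y);print(q,x,y,X,"res",proj(s,X)-x,proj(t,X)-y)
# blue disc centroid in both
for p,c in((s,(295,250,328,282)),(t,(330,187,356,212))):
    im=p["img"][c[1]:c[3],c[0]:c[2]].astype(int); m=(im[:,:,2]>im[:,:,0]+60)&(im[:,:,2]>120)
    v,u=np.nonzero(m);px=(u.mean()+c[0],v.mean()+c[1]);print("disc",px,m.sum(),atz(p,px,36))
# rim corners of lower shell in top, z=60
for px in [(217,181),(264,181),(264,232),(217,232)]: print(px,atz(t,px,60))
A=cv2.resize(s["img"][110:290,190:350,::-1],None,fx=3,fy=3);B=cv2.resize(t["img"][160:250,180:280,::-1],None,fx=3,fy=3)
B=cv2.copyMakeBorder(B,0,A.shape[0]-B.shape[0],0,0,cv2.BORDER_CONSTANT)
cv2.imwrite("pics/crop1.png",np.hstack([A,B])[:, :800])
E
```

```text
reader [244. 201.] [239.8 212.2] [554.9 158.3   2.1] res [-0.9  0.1] [ 0.2 -0.8]
hinge [232.8 170.6] [212.5 207.4] [558.2 234.8  61.8] res [ 0.5 -0.1] [-0.1  0.5]
tab [229.5 121.4] [204.2 196.9] [558.3 226.8 221.7] res [ 2.  -0.3] [-0.6  1.9]
mount [232.5 143. ] [203.1 201.8] [563.6 244.6 146.2] res [-0.2  0. ] [ 0.1 -0.2]
pins [230.6 140.1] [159.8 264.3] [480.1 319.1 147.9] res [-34.9  -2.9] [ 16.2 -33. ]
cell [310.  275.5] [338.6 201. ] [ 590.1 -157.1  -18.6] res [-1.1  0.2] [ 0.3 -0.8]
spare [324.3 337.3] [395.1 217.7] [ 526.2 -327.1    2.2] res [ 1.4 -0.2] [-0.3  0.8]
dustcap [251.3 294.8] [345.  246.3] [ 438.7 -168.4    4.4] res [ 1.1 -0.2] [-0.2  0.8]
dropper_red [382.9 268.9] [360.3 153.4] [ 741.8 -229.7    3. ] res [-2.   0.3] [ 0.7 -1.3]
dropper_black [385.4 317.2] [398.4 177.6] [ 657.1 -344.2    8.8] res [-1.   0.1] [ 0.3 -0.6]
bottle [344.4 228.6] [312.5 153.5] [740.9 -75.4   8.8] res [-1.1  0.2] [ 0.4 -0.8]
cassette [267.7 393.1] [412.5 264.6] [ 379.6 -375.2   -4.1] res [ 2.  -0.4] [-0.3  1.1]
disc (np.float64(310.8937198067633), np.float64(261.5845410628019)) 207 [ 587.2 -163.7   36. ]
disc (np.float64(342.72903225806454), np.float64(198.5741935483871)) 155 [ 585.9 -162.8   36. ]
(217, 181) [641.6 222.1  60. ]
(264, 181) [639.4  78.   60. ]
(264, 232) [483.3  78.4  60. ]
(217, 232) [485. 220.  60.]
```

View pics/crop1.png

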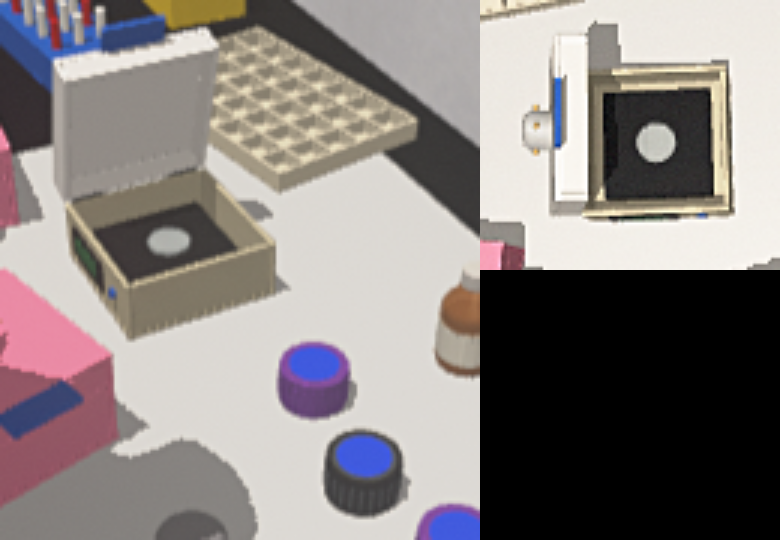

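The crop confirms the choice: the black knurled collar with the blue disc stands between the two purple ones. The mount (post with brass pins) is on the back face of the white upper shell. I estimate the lid angle at about 1.34 rad and the reader yaw at about 0.

```bash
cat >> h.py <<'E'
def go(X,psi=None):
    st=ctrl.sense();R=Rn.from_quat(np.roll(st["ee_rot"],-1))
    d=R.inv().apply(np.array(X)-st["eef_pos"])
    x=R.apply([1,0,0]);print("tcp",st["eef_pos"],"yaw",np.arctan2(x[1],x[0]),"tilt",R.apply([0,0,1]),"q",st["joints"],"\n d mm",d,"F",st["force"],"t",st["time_s"],"grip",st["grip_width"],st["grip_force"])
E
python3 -c "
from h import *
np.set_printoptions(precision=3,suppress=True)
go([558,280,300])"
```

```text
tcp [ 136.871 -506.845  231.289] yaw 0.2638181383858421 tilt [-0.  0. -1.] q [-1.53   0.313  1.498 -0.     1.331 -0.223] 
 d mm [ 611.742 -649.807  -68.689] F [ 0.344 -0.198  0.361] t 2.6 grip 0.9984027892075891 0.0
```

Emit:
send_rows(targets=[[1,0,0,-0.01,0,0,-0.186],[1,0,0,-0.01,0,0,-0.186],[1,0,0,-0.01,0,0,-0.187],[1,0,0,-0.01,0,0,-0.187],[1,0,0,-0.01,0,0,-0.187],[1,0,0,-0.01,0,0,-0.187],[1,0,0,-0.01,0,0,-0.187],[1,0.052,0.028,0,0,0,0],[1,0.052,0.028,0,0,0,0],[1,0.052,0.028,0,0,0,0]])

```text
time_s: 3.85
eef_pos: [221.4, -349.2, 301.3]
ee_rot: [0.0, 0.707, 0.707, 0.0]
force: [1.1, -0.0, -0.4]
grip_width: 0.001
grip_force: 0.0
```

Emit:
send_rows(targets=[[1,0.052,0.028,0,0,0,0],[1,0.052,0.028,0,0,0,0],[1,0.052,0.028,0,0,0,0],[1,0.052,0.028,0,0,0,0],[1,0.052,0.028,0,0,0,0],[1,0.052,0.028,0,0,0,0],[1,0.052,0.028,0,0,0,0],[1,0.052,0.028,0,0,0,0],[1,0.052,0.028,0,0,0,0],[1,0.052,0.028,0,0,0,0]])

```text
time_s: 5.1
eef_pos: [501.5, 171.2, 301.4]
ee_rot: [0.0, 0.707, 0.707, 0.0]
force: [1.5, -1.7, 0.3]
grip_width: -0.002
grip_force: 0.0
```

```bash
python3 -c "
from h import *
np.set_printoptions(precision=3,suppress=True)
go([558,280,210])"
```

```text
tcp [501.521 171.165 301.378] yaw 1.571131225256529 tilt [ 0. -0. -1.] q [ 0.108  0.284  1.355 -0.     1.502  0.107] 
 d mm [108.825  56.471  91.394] F [ 1.469 -1.663  0.335] t 5.1 grip -0.001995076717738587 0.0
```

Emit:
send_rows(targets=[[1,0.046,0.028,0,0,0,0],[1,0.046,0.028,0,0,0,0],[1,0,0,0.04,0,0,0],[1,0,0,0.04,0,0,0],[1,0,0,0,0,0,0],[1,-0.013,0,0,0,0,0],[1,-0.013,0,0,0,0,0],[1,-0.011,0,0.001,0,0,0],[1,-0.011,0,0.001,0,0,0],[1,-0.015,0,0.004,0,0,0]])

```text
time_s: 6.35
eef_pos: [557.1, 197.4, 215.7]
ee_rot: [0.0, 0.707, 0.707, 0.001]
force: [1.9, 1.9, 1.6]
grip_width: -0.005
grip_force: 1.3
```

```bash
python3 - <<'E'
from h import *
np.set_printoptions(precision=3,suppress=True)
go([558,183,209])
s=ctrl.capture("side");t=ctrl.capture("top")
A=cv2.resize(s["img"][90:230,130:300,::-1],None,fx=3,fy=3);B=cv2.resize(t["img"][160:260,160:280,::-1],(0,0),fx=2.4,fy=2.4)
B=cv2.copyMakeBorder(B,0,A.shape[0]-B.shape[0],0,0,cv2.BORDER_CONSTANT)
cv2.imwrite("pics/push1.png",np.hstack([A,B]))
E
```

```text
tcp [557.103 197.361 215.692] yaw 1.5710091339922188 tilt [ 0.001  0.    -1.   ] q [ 0.142  0.47   1.313 -0.     1.358  0.142] 
 d mm [-14.362   0.885   6.691] F [1.935 1.902 1.644] t 6.35 grip -0.004657395708433244 1.3077955367043614
```

View pics/push1.png

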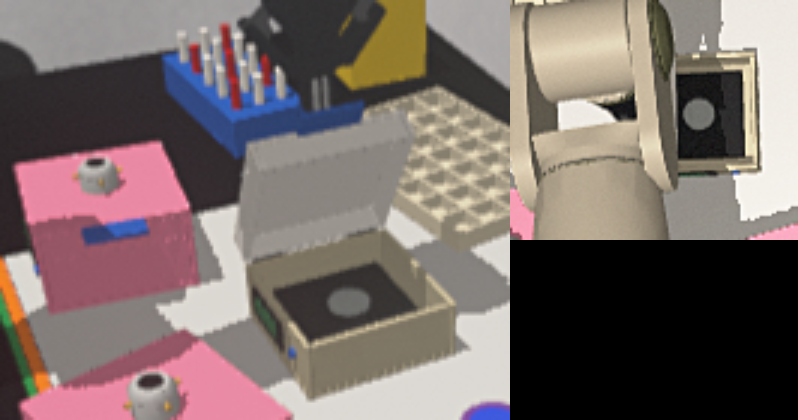

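The fingers press on the tab and the lid is following, now at about 1.1 rad. I continue along the arc.

Emit:
send_rows(targets=[[1,-0.014,0,0.007,0,0,0],[1,-0.014,0,0.0075,0,0,0],[1,-0.014,0,0.0075,0,0,0],[1,-0.0125,0,0.01,0,0,0],[1,-0.0125,0,0.01,0,0,0],[1,-0.01,0,0.0125,0,0,0],[1,-0.01,0,0.0125,0,0,0],[1,-0.0075,0,0.014,0,0,0],[1,-0.0075,0,0.014,0,0,0],[1,-0.004,0,0.008,0,0,0]])

```text
time_s: 7.7
eef_pos: [556.4, 91.9, 111.0]
ee_rot: [-0.001, 0.707, 0.707, -0.0]
force: [0.0, 0.6, 1.3]
grip_width: -0.0
grip_force: 0.5
```

Emit:
send_rows(targets=[[1,-0.003,0,0.008,0,0,0],[1,-0.002,0,0.008,0,0,0],[1,0,0,0.004,0,0,0],[1,0,0,0.002,0,0,0],[1,0,0,0.002,0,0,0],[1,0,0,0.001,0,0,0],[1,0,0,0,0,0,0],[1,0,0,0,0,0,0],[1,0,0,0,0,0,0],[1,0,0,0,0,0,0]])

```text
time_s: 8.95
eef_pos: [557.1, 87.1, 89.8]
ee_rot: [0.001, 0.707, 0.707, 0.0]
force: [-8.5, -1.5, 21.1]
grip_width: 0.002
grip_force: 10.7
```

Emit:
send_rows(targets=[[1,0,0,-0.03,0,0,0],[1,0,0,-0.05,0,0,0],[-1,0,0,-0.03,0,0,0],[-1,-0.05,0.006,0,0,0,0],[-1,-0.05,0.006,0,0,0,0],[-1,-0.05,0.006,0,0,0,0],[-1,-0.05,0.006,0,0,0,0],[-1,-0.05,0.005,0,0,0,0],[-1,0,0,0,0,0,0],[-1,0,0,0,0,0,0]])

```text
time_s: 10.2
eef_pos: [585.9, -162.3, 197.2]
ee_rot: [-0.0, 0.707, 0.707, 0.0]
force: [-0.8, -0.6, 0.4]
grip_width: 1.001
grip_force: 0.0
```

```bash
python3 - <<'E'
from h import *
np.set_printoptions(precision=2,suppress=True)
go([586.5,-163,20])
s=ctrl.capture("side");t=ctrl.capture("top")
L=lambda q,p:[np.array(d["point"]) for d in ctrl.landmark_of(q,p)]
near=lambda l,x:min(l,key=lambda a:np.linalg.norm(a-x)) if l else None
P=np.array([560,157,90.]) 
for q,g in [("reader",(560,157,0)),("mount",(560,157,90)),("pins",(560,157,107)),("tab",(560,70,90)),("cell",(586.5,-163,0)),("hinge",(560,232,60))]:
    x=near(L(q,s),proj(s,g));y=near(L(q,t),proj(t,g))
    print(q,x,y, tri(s,x,t,y) if x is not None and y is not None else "", "atz", [atz(p,z,g[2])[:2] for p,z in((s,x),(t,y)) if z is not None])
a=proj(s,[560,157,100]).astype(int);b=proj(t,[560,157,100]).astype(int);print(a,b)
def crop(p,c,h,f): return cv2.resize(p["img"][c[1]-h:c[1]+h,c[0]-h:c[0]+h,::-1],None,fx=f,fy=f,interpolation=cv2.INTER_CUBIC)
cv2.imwrite("pics/shut.png",np.hstack([crop(s,a,40,5),crop(t,b,40,5)]))
E
```

```text
tcp [ 585.86 -162.28  197.23] yaw 1.570938598012843 tilt [-0.  0. -1.] q [-0.46  0.52  1.28  0.    1.34 -0.46] 
 d mm [ -0.8    0.66 177.23] F [-0.82 -0.61  0.4 ] t 10.2 grip 1.000803576177707 0.0
reader [186.9 251.5] [240.  207.9] [ 480.5   177.47 -128.99] atz [array([349.93,  28.68]), array([566.5 , 158.73])]
mount [246.8 173.3] [233.6 205.1] [566.41 164.72  89.38] atz [array([571.16, 162.98]), array([561.42, 166.15])]
pins [246.2 166.9] [233.  207.6] [559.41 161.63 113.02] atz [array([572.53, 169.08]), array([551.35, 165.39])]
tab [258.4 192.1] [262.8 201. ] [571.8   81.25  78.74] atz [array([562.46,  67.13]), array([572.55,  79.58])]
cell [311.9 273.1] [368.8 195.2] [ 569.95 -228.23   74.74] atz [array([ 590.69, -167.36]), array([ 601.78, -249.62])]
hinge [233.9 172.4] [211.2 208.2] [560.18 239.95  51.54] atz [array([556.93, 227.16]), array([557.58, 238.63])]
[243 172] [236 205]
```

View pics/shut.png

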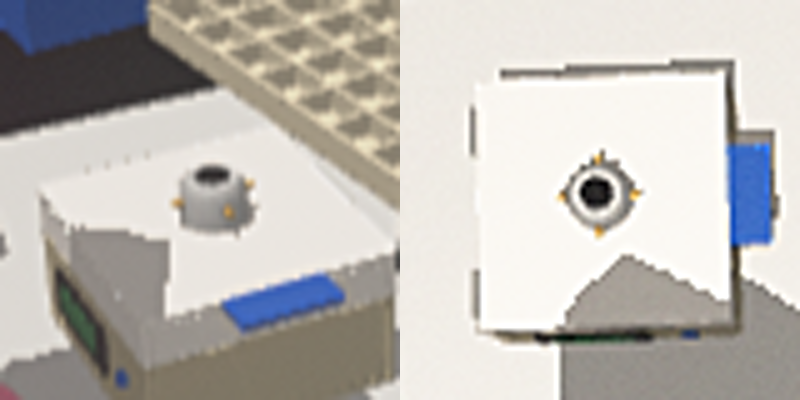

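The shell is shut. In the top crop the four pins lie roughly along world x and y around about (599,195). Next I measure the mount axis with the dark bore and the pins, and refine the cell position.

```bash
python3 - <<'E'
from h import *
np.set_printoptions(precision=2,suppress=True)
s=ctrl.capture("side");t=ctrl.capture("top")
def cen(p,m,c):
    v,u=np.nonzero(m);return np.array([u.mean()+c[0],v.mean()+c[1]]),m.sum()
for n,p,c in(("s",s,(236,160,254,172)),("t",t,(226,193,246,214))):
    im=p["img"][c[1]:c[3],c[0]:c[2]].astype(float)
    w=np.clip(90-im.mean(2),0,60); v,u=np.mgrid[c[1]:c[3],c[0]:c[2]]
    px=((w*u).sum()/w.sum(),(w*v).sum()/w.sum());print(n,"hole",px,(w>0).sum(),atz(p,px,116),atz(p,px,110))
    sat=(im[:,:,0]-im[:,:,2]>50)
    k,lab,st,ce=cv2.connectedComponentsWithStats(sat.astype(np.uint8));
    P=[atz(p,ce[i]+c[:2],104.5) for i in range(1,k)];print("pins",[x[:2] for x in P],st[1:,4])
# white lid outline in top
im=t["img"];g=(im.min(2)>0)
for q in "mount","pins","cell": 
  for n,p in(("s",s),("t",t)): print(q,n,[(np.array(d["extent"]).round(),round(d["score"],2)) for d in ctrl.boxes_of("cell" if q=="cell" else "reader",p)][:6]) if q!="pins" else 0
# blue tab mask
m=(im[:,:,2].astype(int)-im[:,:,0]>80); k,lab,st,ce=cv2.connectedComponentsWithStats(m.astype(np.uint8))
for i in range(1,k):
    if st[i,4]>60: print("blue",ce[i],st[i],atz(t,ce[i],90)[:2])
E
```

```text
s hole (np.float64(244.98611111111111), np.float64(166.5175925925926)) 11 [564.78 158.74 116.  ] [568.46 167.82 110.  ]
pins [array([587.5 , 160.12])] [2]
t hole (np.float64(234.66093535075655), np.float64(202.99312242090784)) 28 [563.41 159.35 116.  ] [564.4  160.21 110.  ]
pins [array([585.07, 159.16]), array([563.58, 181.51]), array([563.5 , 137.98]), array([541.61, 159.08])] [3 3 4 4]
mount s [(array([132., 138.,  63.,  59.]), 0.87), (array([209., 159.,  71.,  66.]), 0.72), (array([139., 200.,  90.,  86.]), 0.64), (array([212., 154.,  68.,  51.]), 0.42)]
mount t [(array([208., 180.,  63.,  51.]), 0.82), (array([132., 238.,  63.,  57.]), 0.78), (array([250., 249.,  45.,  48.]), 0.76)]
cell s [(array([296., 252.,  28.,  30.]), 0.96), (array([328., 279.,  30.,  26.]), 0.78), (array([282., 225.,  27.,  25.]), 0.55)]
cell t [(array([300., 185.,  17.,  23.]), 0.67), (array([363., 188.,   9.,  13.]), 0.45)]
blue [ 79.47 192.9 ] [  43  172   73   40 1425] [604.68 631.1 ]
blue [306.79 193.35] [301 187  13  14 136] [593.71 -50.79]
blue [265.44 203.39] [261 194   9  20 162] [565.28  71.77]
blue [517.13 250.84] [ 496  231   42   40 1263] [ 418.08 -649.13]
blue [188.66 266.49] [184 256  11  21 174] [382.56 295.79]
```

Emit:
send_rows(targets=[[-1,-0.001,0.001,0.05,0,0,0],[-1,0,0,0.05,0,0,0],[-1,0,0,0.05,0,0,0],[-1,0,0,0.03,0,0,0],[-1,0,0,0.015,0,0,0],[-1,0,0,0,0,0,0],[1,0,0,0,0,0,0],[1,0,0,0,0,0,0],[1,0,0,0,0,0,0],[1,0,0,0,0,0,0]], squeeze=60)

```text
time_s: 12.45
eef_pos: [587.8, -164.2, 4.2]
ee_rot: [0.001, 0.707, 0.707, 0.0]
force: [-1.5, 0.9, 6.1]
grip_width: 0.665
grip_force: 64.5
```

Emit:
send_rows(targets=[[1,0,0,0,0,0,0],[1,0,0,0,0,0,0],[1,0,0,-0.03,0,0,0],[1,0,0,-0.05,0,0,0],[1,0,0,-0.05,0,0,0],[1,0,0,-0.05,0,0,0],[1,0,0,0,0,0,0],[1,0,0,0,0,0,0],[1,0,0,0,0,0,0],[1,0,0,0,0,0,0]])

```text
time_s: 13.7
eef_pos: [586.6, -163.7, 181.3]
ee_rot: [-0.001, 0.707, 0.707, -0.0]
force: [0.2, 0.2, -1.2]
grip_width: 0.665
grip_force: 64.5
```

```bash
python3 - <<'E'
from h import *
np.set_printoptions(precision=2,suppress=True)
go([563.5,159.5,180])
s=ctrl.capture("side");t=ctrl.capture("top")
print([(np.array(d["point"]),d["score"]) for d in ctrl.landmark_of("cell",s)][:4])
X=np.array(ctrl.sense()["eef_pos"])
a=proj(s,X).astype(int)
cv2.imwrite("pics/held.png",cv2.resize(s["img"][a[1]-50:a[1]+50,a[0]-60:a[0]+60,::-1],None,fx=5,fy=5,interpolation=cv2.INTER_CUBIC));print(a)
E
```

```text
tcp [ 586.61 -163.72  181.29] yaw 1.5707690856655183 tilt [-0.  0. -1.] q [-0.46  0.54  1.3   0.    1.31 -0.46] 
 d mm [323.22 -23.11   1.59] F [ 0.15  0.2  -1.17] t 13.7 grip 0.6646159655518112 64.50510773417136
[(array([295.9, 244. ]), 0.93), (array([342.2, 301.4]), 0.75), (array([313.6, 212.4]), 0.61), (array([383.1, 267.7]), 0.57)]
[315 211]
```

View pics/held.png

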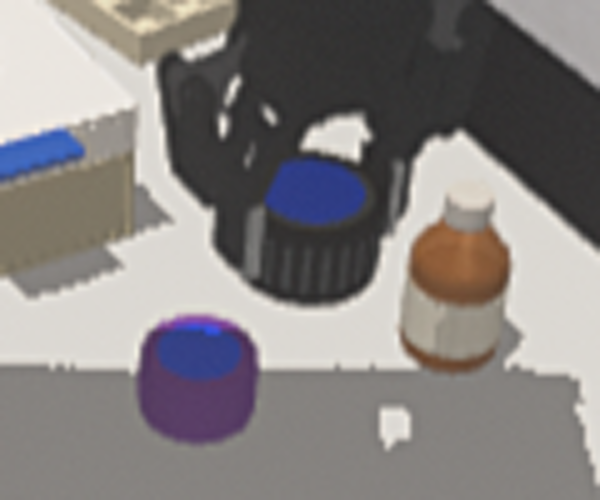

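The cell is held level, with the disc clear. Next I carry it over the mount.

Emit:
send_rows(targets=[[1,0.04,-0.003,0,0,0,0],[1,0.055,-0.004,0,0,0,0],[1,0.055,-0.004,0,0,0,0],[1,0.055,-0.004,0,0,0,0],[1,0.055,-0.004,0,0,0,0],[1,0.04,-0.003,0,0,0,0],[1,0.0225,-0.001,0,0,0,0],[1,0,0,0.03,0,0,0],[1,0,0,0.02,0,0,0],[1,0,0,0,0,0,0]])

```text
time_s: 15.1
eef_pos: [563.2, 158.6, 131.0]
ee_rot: [-0.001, 0.707, 0.707, -0.001]
force: [0.0, -0.9, -1.4]
grip_width: 0.668
grip_force: 64.5
```

```bash
python3 - <<'E'
from h import *
np.set_printoptions(precision=2,suppress=True)
go([563.5,159.,110])
s=ctrl.capture("side")
a=proj(s,[563.5,159,115]).astype(int);X=np.array(ctrl.sense()["eef_pos"])
A=cv2.resize(s["img"][a[1]-35:a[1]+25,a[0]-35:a[0]+35,::-1],None,fx=8,fy=8,interpolation=cv2.INTER_CUBIC)
th=np.linspace(0,6.28,80)
def circ(c,r,col):
    P=np.array([proj(s,[c[0]+r*np.cos(k),c[1]+r*np.sin(k),c[2]]) for k in th])
    P=(P-[a[0]-35,a[1]-35]+.5)*8
    cv2.polylines(A,[P.astype(np.int32)],True,col,1)
circ([X[0],X[1]+.4,X[2]-4],29,(0,0,255));circ([X[0],X[1]+.4,X[2]+32],29,(0,0,255));circ([563.5,159.5,90],19,(0,200,0));circ([563.5,159.5,116],14,(0,200,0))
cv2.imwrite("pics/over.png",A)
E
```

```text
tcp [563.16 158.62 131.01] yaw 1.5708432795173604 tilt [-0. -0. -1.] q [0.07 0.54 1.44 0.   1.17 0.07] 
 d mm [ 0.39  0.4  21.01] F [ 0.03 -0.86 -1.41] t 15.1 grip 0.6677335370748317 64.50406359517956
```

View pics/over.png

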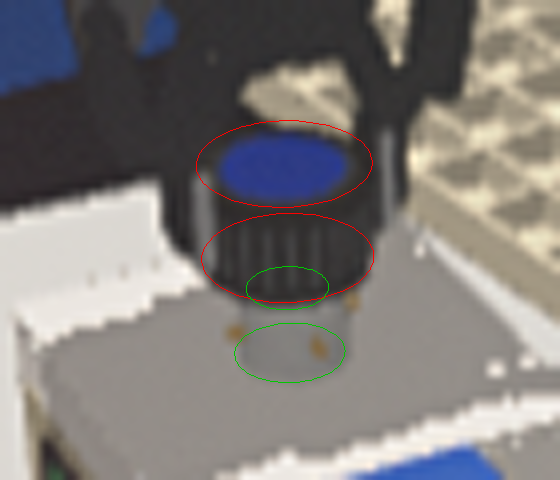

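The cell lines up over the mount to within about 1 mm. I lower it gently towards the pins.

Emit:
send_rows(targets=[[1,0.0005,0.0005,0.008,0,0,0],[1,0,0,0.006,0,0,0],[1,0,0,0.003,0,0,0],[1,0,0,0.001,0,0,0],[1,0,0,0.001,0,0,0],[1,0,0,0.001,0,0,0],[1,0,0,0,0,0,0],[1,0,0,0,0,0,0],[1,0,0,0,0,0,0],[1,0,0,0,0,0,0]])

```text
time_s: 16.4
eef_pos: [564.4, 159.2, 112.3]
ee_rot: [0.0, 0.707, 0.707, 0.0]
force: [0.2, -0.9, -0.8]
grip_width: 0.667
grip_force: 64.5
```

Emit:
send_rows(targets=[[1,0,0,0.001,0,0,0],[1,0,0,0.001,0,0,0],[1,0,0,0,0,0,0],[1,0,0,0,0,0,0],[1,0,0,0,0,0,-0.07],[1,0,0,0,0,0,-0.07],[1,0,0,0,0,0,-0.07],[1,0,0,0,0,0,-0.07],[1,0,0,0,0,0,0],[1,0,0,0,0,0,0]])

```text
time_s: 17.65
eef_pos: [564.9, 159.2, 110.9]
ee_rot: [0.001, 0.602, 0.799, 0.001]
force: [0.1, -0.0, 5.6]
grip_width: 0.662
grip_force: 65.1
```

Emit:
send_rows(targets=[[1,0,0,0,0,0,-0.05],[1,0,0,0,0,0,-0.05],[1,0,0,0,0,0,-0.05],[1,0,0,0,0,0,-0.05],[1,0,0,0,0,0,-0.05],[1,0,0,0,0,0,-0.05],[1,0,0,0,0,0,-0.05],[1,0,0,0,0,0,-0.05],[1,0,0,0,0,0,0],[1,0,0,0,0,0,0]])

```text
time_s: 18.9
eef_pos: [564.9, 159.1, 110.9]
ee_rot: [0.001, 0.431, 0.902, 0.0]
force: [-0.1, -0.8, 4.3]
grip_width: 0.664
grip_force: 65.1
```

```bash
python3 -c "
from h import *
np.set_printoptions(precision=3,suppress=True)
go([564,159,110]);print(ctrl.sense()['wrist_torque'])"
```

```text
tcp [564.932 159.138 110.875] yaw 2.250177898409062 tilt [ 0.002  0.    -1.   ] q [ 0.075  0.56   1.457 -0.     1.122 -0.604] 
 d mm [ 0.48  -0.813  0.874] F [-0.08  -0.845  4.311] t 18.9 grip 0.6637547565101071 65.1266055123051
[-0.07   0.004  0.04 ]
```

Turned 39° so far (yaw 2.25), still sitting on the pins. I keep turning.

Emit:
send_rows(targets=[[1,0,0,0.0003,0,0,-0.05],[1,0,0,0,0,0,-0.05],[1,0,0,0,0,0,-0.05],[1,0,0,0,0,0,-0.05],[1,0,0,0,0,0,-0.05],[1,0,0,0,0,0,-0.05],[1,0,0,0,0,0,-0.05],[1,0,0,0,0,0,-0.05],[1,0,0,0,0,0,0],[1,0,0,0,0,0,0]])

```text
time_s: 20.15
eef_pos: [564.8, 159.1, 110.2]
ee_rot: [0.001, 0.243, 0.97, 0.0]
force: [1.2, -0.0, 3.1]
grip_width: 0.665
grip_force: 64.9
```

```bash
python3 -c "
from h import *
np.set_printoptions(precision=3,suppress=True)
go([564,159,110]);print(ctrl.sense()['wrist_torque'])"
```

```text
tcp [564.755 159.114 110.186] yaw 2.6496647182618167 tilt [ 0.001 -0.    -1.   ] q [ 0.075  0.561  1.458 -0.     1.121 -1.004] 
 d mm [ 0.612 -0.457  0.185] F [ 1.237 -0.014  3.082] t 20.15 grip 0.6653060127471666 64.92885284501199
[-0.094 -0.236  0.013]
```

Emit:
send_rows(targets=[[1,0,0,0.0005,0,0,-0.03],[1,0,0,0.0005,0,0,-0.03],[1,0,0,0,0,0,-0.03],[1,0,0,0,0,0,0],[1,0,0,0,0,0,0],[1,0,0,0,0,0,0],[1,0,0,0,0,0,0],[1,0,0,0,0,0,0],[1,0,0,0,0,0,0],[1,0,0,0,0,0,0]])

```text
time_s: 21.4
eef_pos: [564.4, 159.1, 108.9]
ee_rot: [0.0, 0.199, 0.98, -0.0]
force: [5.9, -1.4, -1.9]
grip_width: 0.665
grip_force: 64.5
```

```bash
python3 -c "
from h import *
np.set_printoptions(precision=3,suppress=True)
go([564,159,110]);print(ctrl.sense()['wrist_torque'])"
```

```text
tcp [564.385 159.117 108.938] yaw 2.7408080904199257 tilt [-0. -0. -1.] q [ 0.075  0.562  1.46  -0.     1.12  -1.095] 
 d mm [ 0.308 -0.258 -1.062] F [ 5.913 -1.358 -1.899] t 21.4 grip 0.6651270511562147 64.46503042746372
[-0.264 -0.861  0.001]
```

It dropped into the keyways: z follows the command and fz is at the free level. The mount pushes the tool towards +x, so I ease 1 mm that way and push down.

Emit:
send_rows(targets=[[1,-0.0009,0.0004,0,0,0,0],[1,0,0,0.001,0,0,0],[1,0,0,0.001,0,0,0],[1,0,0,0.001,0,0,0],[1,0,0,0.001,0,0,0],[1,0,0,0.001,0,0,0],[1,0,0,0,0,0,0],[1,0,0,0,0,0,0],[1,0,0,0,0,0,0],[1,0,0,0,0,0,0]])

```text
time_s: 22.65
eef_pos: [565.4, 159.2, 104.0]
ee_rot: [0.0, 0.199, 0.98, 0.0]
force: [0.1, 0.1, -2.0]
grip_width: 0.663
grip_force: 64.5
```

```bash
python3 -c "
from h import *
np.set_printoptions(precision=3,suppress=True)
go([565,159,100]);print(ctrl.sense()['wrist_torque'])"
```

```text
tcp [565.37  159.154 104.024] yaw 2.740755818718739 tilt [ 0.  0. -1.] q [ 0.075  0.57   1.461  0.     1.111 -1.095] 
 d mm [ 0.281 -0.286  4.024] F [ 0.075  0.121 -2.02 ] t 22.65 grip 0.6632699688470024 64.49625912437
[-0.019  0.014 -0.012]
```

Free sliding with no lateral force. It has about 10 mm left to home (TCP z ≈ 94).

Emit:
send_rows(targets=[[1,0,0,0.002,0,0,0],[1,0,0,0.002,0,0,0],[1,0,0,0.002,0,0,0],[1,0,0,0.002,0,0,0],[1,0,0,0.001,0,0,0],[1,0,0,0.001,0,0,0],[1,0,0,0.0005,0,0,0],[1,0,0,0,0,0,0],[1,0,0,0,0,0,0],[1,0,0,0,0,0,0]])

```text
time_s: 23.9
eef_pos: [565.4, 159.2, 94.2]
ee_rot: [0.0, 0.199, 0.98, 0.0]
force: [-3.0, -1.5, 5.4]
grip_width: 0.661
grip_force: 65.3
```

Emit:
send_rows(targets=[[1,0,0,0.0005,0,0,0],[1,0,0,0.0003,0,0,0],[1,0,0,0,0,0,0],[1,0,0,0,0,0,0],[1,0,0,0,0,0,0],[1,0,0,0,0,0,0],[1,0,0,0,0,0,0],[1,0,0,0,0,0,0],[1,0,0,0,0,0,0],[1,0,0,0,0,0,0]])

```text
time_s: 25.15
eef_pos: [565.4, 159.2, 94.1]
ee_rot: [0.0, 0.199, 0.98, 0.0]
force: [-6.5, -2.1, 11.0]
grip_width: 0.664
grip_force: 65.9
```

```bash
python3 - <<'E'
from h import *
np.set_printoptions(precision=3,suppress=True)
go([565,159,94]);print(ctrl.sense()['wrist_torque'])
s=ctrl.capture("side");a=proj(s,[563.5,159,115]).astype(int)
save("home",s,(a[0]-45,a[1]-40,a[0]+45,a[1]+40),7)
for q in "spare dustcap dropper_black dropper_red bottle cassette".split(): print(q,[np.array(d["point"]) for d in ctrl.landmark_of(q,s)][:2])
E
```

```text
tcp [565.42  159.166  94.117] yaw 2.740918313262427 tilt [ 0.001 -0.    -1.   ] q [ 0.075  0.582  1.47  -0.     1.089 -1.095] 
 d mm [ 0.322 -0.316  0.117] F [-6.47  -2.078 10.973] t 25.15 grip 0.6636171889726961 65.88213164097397
[-0.08   0.893  0.045]
spare [array([325.4, 338.4])]
dustcap [array([252.1, 292.3])]
dropper_black [array([384.2, 317.7])]
dropper_red [array([381.4, 269.2])]
bottle [array([346.1, 225.5]), array([247.1, 167. ])]
cassette [array([268.4, 393.1])]
```

View pics/home.png

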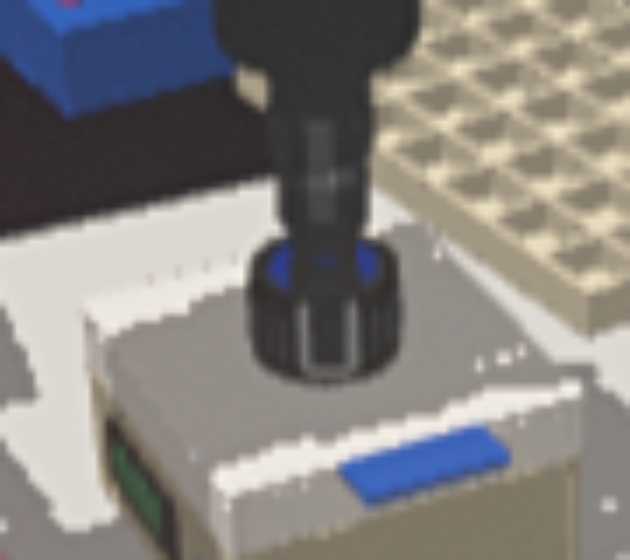

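The picture shows the cell flush on the shell, with the finger tips just above its face. The push is about 11 N and the bystanders are unmoved, so I hand it in.

```bash
python3 -c "
from rig import ctrl
print(ctrl.finish_job())"
```

```text
the job is handed in; nothing more can be done
None
```

The job is handed in: the upper shell is shut and the blue cell sits flush over the pins, still held in the fingers and pressed home with about 11 N; the other loose things showed no movement, and the hand-in call returned no verdict.

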